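# Sweep the stray nuts off the assembly board into the parts tray

## Robot

A 6-joint arm with a two-finger parallel gripper is mounted at the origin on the work surface. World frame = base frame: x ahead of the robot, y to its left, z up, the work surface at z = 0. Lengths are in m, angles in degrees, forces in N, time in s.
With the tool pointing down it reaches from about 0.275 to 0.75 m from the base axis. Payload 10.2 kg.
Tool frame: the origin (TCP) lies on the centre line of the jaws, within the pads' length; the fingertips stand arm.tip_extent ahead of it and the grasp point (between the pads) lies 6 mm ahead of it (arm.tip_extent is the distance from the TCP to the fingertips, in m); z points along the fingers, y is the direction in which the jaws open and shut (so a half turn about z gives the same grasp; the last joint's range is limited). The gripper opens to 88 mm and grips with 3 to 60 N. Pads are 18 mm wide; open, the fingers measure 123 mm over their backs; the gripper's body (75 mm by 187 mm) begins 45 mm behind the grasp point.
Start: joints at [54.236, 17.928, 85.812, -0, 76.261, -12.8], TCP at [0.205, 0.483, 0.264] pointing down, gripper open.
Joint ranges: [-168.41, 168.41], [-55.51, 124.54], [10.69, 146.95], [-70.63, 250.63], [1, 178], [-165.06, 165.06]. Speed limits (degrees/s): [136.94, 136.94, 172.46, 180, 180, 180].

## Interface

Orientations are given as a 3x3 rotation matrix whose columns are the frame's x, y, z axes.
In Python, from bench import arm gives the robot as it stands. The module is installed in compiled form; this text tells all that it offers.
- The arm moves only by the tool step_arm, never from a script. Its argument "deltas" is text: rows parted by semicolons, each of 7 numbers parted by spaces: the opening, from -1 (shut) to 1 (fully open), then the shift along the tool's x, y, z in mm, then the turn, a rotation vector about the tool's x, y, z in degrees. In form: fingers tx ty tz wx wy wz; .... A call has 1 to 12 rows; each row shifts and turns the commanded pose from where the row before left it, along the tool's axes as they then stand; what a row does not reach is not made up. A row lasts 1/8 s, in which the tool goes at most 62.5 mm and 10.7 degrees, less where a joint would pass 70% of its speed; a pose out of reach is approached as far as the arm can. A call is refused whole if a number of a shift passes 62.5 or a number of a turn 10.7, either way. A call with a gripper value outside its range is refused whole. The fingers move at their own pace and stop on an object; "newtons" is the grip in N (left out, the last holds). Time passes only in rows, so rows that do not move let the fingers close. It gives the time, the measured TCP pose, the force and the opening at its end, in the units of the state.
- arm.read_state(): the state, without advancing time (a new reading comes with each control period).
- arm.capture(name): name is "side" or "top"; returns a dict with "pixels" (384x512x3 uint8, blue, green, red), "range_z" (384x512 float32, m along the optical axis (not along the pixel's ray), 0 where there is no reading), "K" (3x3 intrinsics, pixels), "k1" (the pictures are not rectified: a ray, as slopes to the right and down, at radius r is drawn at 1 + k1 r^2 times it, then the intrinsics apply), "extrinsics" (4x4, takes a point from camera to world coordinates). Camera axes: x right, y down, z forward; pixel columns grow to the right and rows downward; lengths in m; the calibration is good to about 2 mm. A picture is of the moment at which its call begins.
- arm.finish_job(): hands the job in, once; it reports no verdict.
Trained networks look in a picture, given as the dict that the camera call returned (one of the last four; its "shot" number tells which), for a name from the list of things; names that differ only in an ending like _2 or _b are one class to them, and where a whole thing is asked for, a point or a joint stands for the part that bears it (a point fixed in the world has none). Each returns a list of dicts, best first, with "p" (0 to 1); they miss things now and then, are a little off and sometimes report something else, mostly with a low value. They report only what shows in the picture. A call takes as long as a camera call.
- arm.boxes_of(picture, name): "uv" ([column, row] in pixels, amid what is visible of it).
- arm.tip_of(picture, name): "uv" ([column, row] in pixels: a listed point, or the origin of a listed thing).
The state is a dict: "time": time; "qpos": joint angles; "joint_velocities": joint speeds; "joint_torque": joint torques, N m; "position": TCP position; "tcp_rot": TCP orientation; "force": force on the tool from outside, world axes, zero at the start; "ft_torque": the same for the moment, N m; "width": opening from 0.0 (shut) to 1.0 (fully open).
Only numpy, scipy, OpenCV 4.12 (cv2) and the standard library are available. Lean on these libraries where they do the work, as an engineer would, in place of code of your own. Each camera call takes 0.05 s, during which the arm holds its last target.

## Task

Clear the stray hex nuts off the plywood board: with the fingers, push all three across the board and over its edge so that they drop into the open metal tray standing against that side. Only push them, do not pick any of them up. Leave the steel spacer tube and the upright bolt standing where they are on the board, and do not disturb the other things on the bench.

Things in the scene. Friction and masses are not known exactly. Their poses are not given: they have to be found in the camera images.
- board: fixed plywood board on two battens, 300 mm (its x) by 260 mm (its y), flat top 50 mm above the bench, no rim. Origin: centre of its underside, at bench level; its yaw is within about 0.12 rad of the world axes. The nuts, the spacer and the bolt start on it at random, in five rows that run along its y, about 50 mm apart in x, one thing in each row, each within 55 mm of the middle in y; so each nut has a free way along y, on to the tray.
- tray: fixed open aluminium tray, 300 mm (its x) by 110 mm (its y), 44 mm high, walls and floor 3 mm, axes parallel to the board's. It stands against the board's +y or its -y side (changes from run to run) with a 2 mm gap, so its centre is 187 mm from the board's centre; its rim is 6 mm below the board's top. Origin: centre of its underside, at bench level.
- case: fixed closed flat plastic case, grey with a black lid, 300 x 110 x 33 mm, against the board's other y side in the same way; not a place for the nuts. Origin: centre of its underside.
- spacer: loose plain steel tube standing on the board, 30 mm outside, 20 mm bore, 50 mm high, about 120 g; stays where it is. Origin: centre of its underside.
- bolt: loose plain steel hex bolt standing on its head on the board, shank up: head 30 mm across flats and 12 mm high, shank 18 mm thick, 55 mm high in all, about 120 g; stays where it is. Origin: centre of the head's underside.
- glue: yellow glue bottle, 60 mm thick, 190 mm tall, on the bench to the left, bystander. Origin: centre of its underside.
- mug: blue ceramic mug, 80 mm wide, 95 mm tall, on the bench to the left, bystander. Origin: centre of its underside.
- paint_can: metal can, 84 mm wide, 100 mm tall, on the bench to the right, bystander. Origin: centre of its underside.
- screwdriver: screwdriver lying on the bench to the right, bystander. Origin near its middle, at bench level.
- offcut: wooden offcut, 50 x 140 x 35 mm, on the bench to the left, bystander. Origin: centre of its underside.
- nut_a: a loose plain steel hex nut, 30 mm across its flats, 34.6 mm across its corners, 16 mm high, with a 20 mm bore, about 60 g, lying flat somewhere on the board. Origin: its centre, 8 mm above what it lies on; z along its bore. The three nuts are alike.
- nut_b: a loose plain steel hex nut, 30 mm across its flats, 34.6 mm across its corners, 16 mm high, with a 20 mm bore, about 60 g, lying flat somewhere on the board. Origin: its centre, 8 mm above what it lies on; z along its bore. The three nuts are alike.
- nut_c: a loose plain steel hex nut, 30 mm across its flats, 34.6 mm across its corners, 16 mm high, with a 20 mm bore, about 60 g, lying flat somewhere on the board. Origin: its centre, 8 mm above what it lies on; z along its bore. The three nuts are alike.

How it is judged:
By the outcome, as a careful person would: the job done as asked, in the order asked, and still so for the second after the job is handed in, with the robot touching nothing.
It also fails if it takes over 69 s, if anything falls off the work surface, if the arm or the gripper's body presses on something with over 40 N, if the wrist force passes 120 N, or if a joint passes its speed limit or range.

## Working session

There is one attempt and no reset: what is moved stays moved. The work goes in short steps, Python scripts to look and compute and a tool call to move; the robot and the scene stay as the last step left them, time stands still between calls to the robot, and variables do not carry over. Pictures are saved under pics/ and viewed, and the job is handed in when it is done.

Besides the shell and the picture viewer there is one more tool, called after "Call:" as name(argument=value, ...) on one line, values as JSON. step_arm: Moves the arm, as the interface text tells. Its arguments: {"type":"object","properties":{"deltas":{"type":"string"},"newtons":{"type":"number"}},"required":["deltas"]}

```bash
mkdir -p pics; cat > h.py <<'E'
import numpy as np, cv2
from bench import arm
def world(p,uv,z=None):
    K=p["K"];x=(uv[0]-K[0,2])/K[0,0];y=(uv[1]-K[1,2])/K[1,1]
    a,b=x,y
    for _ in range(20):
        s=1+p["k1"]*(a*a+b*b);a,b=x/s,y/s
    T=p["extrinsics"]
    d=T[:3,:3]@np.array([a,b,1.]);o=T[:3,3]
    if z is None:
        u,v=int(round(uv[0])),int(round(uv[1]));return o+d*p["range_z"][v,u]
    return o+d*(z-o[2])/d[2]
E
python3 - <<'E'
from h import *
for n in ("top","side"):
    p=arm.capture(n);cv2.imwrite(f"pics/{n}0.png",p["pixels"])
    print(n,p["extrinsics"].round(3).tolist(),p["k1"])
    for t in ("nut_a","spacer","bolt","board","tray","case"):
        for f in (arm.boxes_of,arm.tip_of):
            for r in f(p,t):
                z={"nut_a":.058 if f is arm.tip_of else .062,"spacer":.05,"bolt":.05,"board":0,"tray":0,"case":0}[t]
                print(t,f.__name__,np.round(r["uv"],1),round(r["p"],2),world(p,r["uv"],z).round(4))
s=arm.read_state();print(s,arm.tip_extent)
E
```

```text
top [[0.029, -0.988, 0.15, 0.347], [-0.999, -0.033, -0.019, 0.062], [0.024, -0.15, -0.988, 1.397], [0.0, 0.0, 0.0, 1.0]] -0.008542923201270938
nut_a call [120.8 189.7] 0.57 [0.5469 0.5294 0.062 ]
nut_a call [245.7 185.7] 0.55 [0.5757 0.0937 0.062 ]
nut_a call [271.1 169.9] 0.37 [0.6357 0.0056 0.062 ]
nut_a call [247.4 189.9] 0.58 [0.5616 0.0872 0.058 ]
nut_a call [240.3 201.1] 0.49 [0.5209 0.1108 0.058 ]
nut_a call [272.8 163.9] 0.37 [ 6.586e-01 -1.000e-04  5.800e-02]
spacer call [244.9 170.6] 0.54 [0.6325 0.0988 0.05  ]
spacer call [246.5 174. ] 0.46 [0.6203 0.0926 0.05  ]
bolt call [239.  213.8] 0.63 [0.4768 0.1139 0.05  ]
bolt call [241.6 214.6] 0.55 [0.4743 0.1047 0.05  ]
board call [255.  193.8] 0.86 [0.5573 0.0599 0.    ]
board call [255.4 194.7] 0.64 [0.554  0.0583 0.    ]
tray call [305. 198.] 0.84 [ 0.5477 -0.1248  0.    ]
tray call [150.6 210.6] 0.68 [0.483  0.4371 0.    ]
case call [202.3 186.9] 0.9 [0.5765 0.2544 0.    ]
case call [243.  216.1] 0.59 [0.4737 0.1009 0.    ]
case call [204.2 187.3] 0.64 [0.5753 0.2474 0.    ]
side [[0.965, -0.182, 0.19, 0.306], [-0.262, -0.6
[... 1092 characters left out ...]
5872e-04,
        7.62601805e+01, -1.28006763e+01]), 'joint_velocities': array([ 0.01617785, -0.00296045,  0.00032883,  0.02349823, -0.02615759,
        0.10647565]), 'joint_torque': array([-6.26014335e-04, -4.02118206e+01, -2.52417952e+01,  6.94353506e-02,
        3.19709780e-02,  1.17080685e-05]), 'position': array([0.20485764, 0.4833865 , 0.26371385]), 'tcp_rot': array([[-9.20740443e-01,  3.90175647e-01, -2.06574798e-05],
       [ 3.90175647e-01,  9.20740443e-01, -3.19081483e-06],
       [ 1.77751989e-05, -1.09979578e-05, -1.00000000e+00]]), 'force': array([-0.34450437, -0.17761716, -0.4311377 ]), 'ft_torque': array([0.02862164, 0.00727477, 0.08201337]), 'width': 1.0044131759784083} 0.025
```

```bash
python3 - <<'E'
import cv2
a=cv2.imread("pics/top0.png")[120:270,160:360];b=cv2.imread("pics/side0.png")[120:300,130:370]
cv2.imwrite("pics/t0c.png",cv2.resize(a,None,fx=4,fy=4,interpolation=cv2.INTER_CUBIC))
cv2.imwrite("pics/s0c.png",cv2.resize(b,None,fx=3.3,fy=3.3,interpolation=cv2.INTER_CUBIC))
E
```

```text
(no output)
```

View pics/t0c.png

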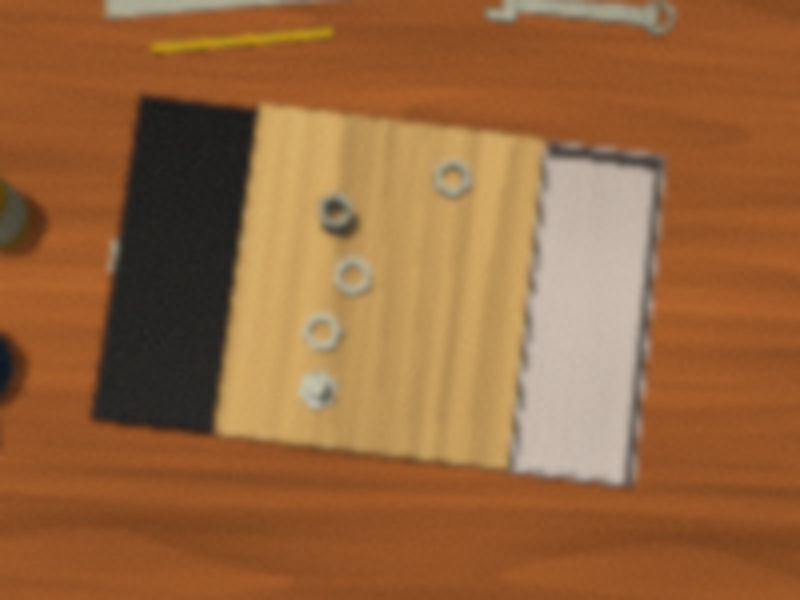

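View pics/s0c.png

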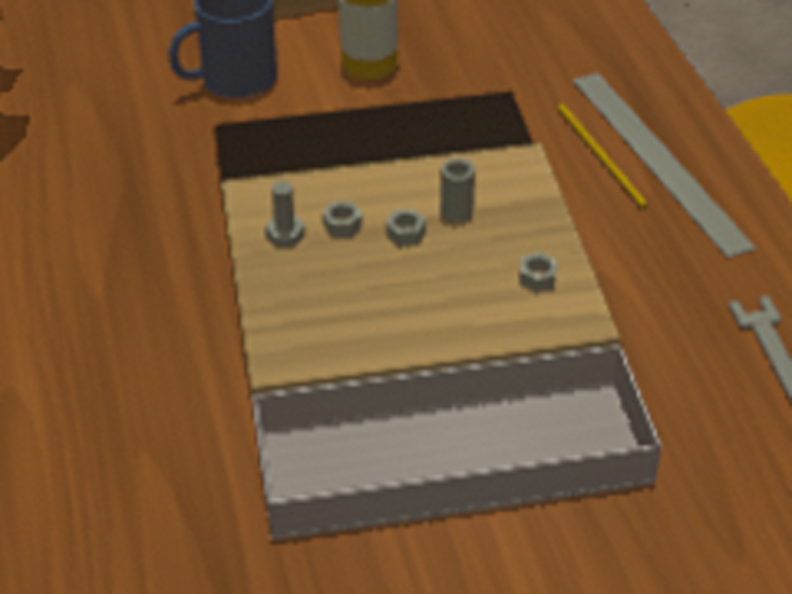

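View pics/side0.png

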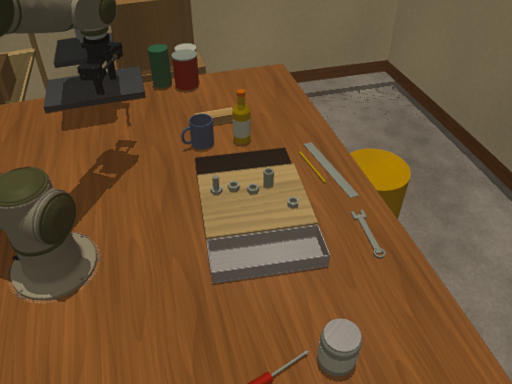

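The top view (4x crop from column 160, row 120) shows the nuts at about (273,164.5), (248,189) and (240.5,203). The spacer is at about (244,173) and the bolt at (239,217). The tray is on the −y side of the board and the black case on the +y side. Next I'll refine the positions with depth data.

```bash
cat >> h.py <<'E'
def cloud(p):
    h,w=p["range_z"].shape;K=p["K"]
    u,v=np.meshgrid(np.arange(w),np.arange(h))
    x=(u-K[0,2])/K[0,0];y=(v-K[1,2])/K[1,1];a,b=x.copy(),y.copy()
    for _ in range(20):
        s=1+p["k1"]*(a*a+b*b);a,b=x/s,y/s
    d=np.stack([a,b,np.ones_like(a)],-1)*p["range_z"][...,None]
    return d@p["extrinsics"][:3,:3].T+p["extrinsics"][:3,3]
E
cat > m.py <<'E'
from h import *
from scipy import ndimage
for n in ("top","side"):
    p=arm.capture(n);C=cloud(p);P=p["pixels"]
    x,y,z=C[...,0],C[...,1],C[...,2]
    box=(x>.38)&(x<.73)&(y>-.2)&(y<.3)&(p["range_z"]>0)
    g=P.astype(int);sat=g.max(-1)-g.min(-1)
    b=box&(z>.035)&(z<.058)&(sat>40)
    r=cv2.minAreaRect(C[b][:,:2].astype(np.float32)*1000);print(n,"board",np.round(r[0],1),np.round(r[1],1),round(r[2],2),"z",np.median(z[b]).round(4))
    m=box&(sat<35)&(y>-.05)&(y<.18)&(z>.048)
    l,k=ndimage.label(m)
    for i in range(1,k+1):
        q=l==i
        if q.sum()<6: continue
        vv,uu=np.nonzero(q)
        uv=((uu.min()+uu.max())/2,(vv.min()+vv.max())/2)
        print(q.sum(),uv,"zmax",z[q].max().round(3),"bboxC@.06",world(p,uv,.06).round(4),"mean",C[q].mean(0).round(4))
E
python3 m.py
python3 - <<'E'
from h import *
p=arm.capture("top")
for c in [(452,178),(353,276),(322,331),(316,391),(337,213)]:
    uv=(c[0]/4+160-.4,c[1]/4+120-.4);print(uv,world(p,uv,.062).round(4))
L=[(262,104),(545,138),(511,469),(216,433)]
for c in L: print("corner",world(p,(c[0]/4+159.6,c[1]/4+119.6),.05).round(4))
E
```

```text
top board [562.2  59.1] [483.  301.3] 84.79 z 0.0488
41 (np.float64(244.0), np.float64(173.5)) zmax 0.101 bboxC@.06 [0.6197 0.1013 0.06  ] mean [0.6152 0.1006 0.0863]
46 (np.float64(239.5), np.float64(217.5)) zmax 0.109 bboxC@.06 [0.463  0.1113 0.06  ] mean [0.4617 0.1116 0.0828]
side board [561.2  44.3] [450.4 302.1] 84.73 z 0.0501
170 (np.float64(268.5), np.float64(177.5)) zmax 0.104 bboxC@.06 [0.6251 0.1195 0.06  ] mean [0.6162 0.0951 0.0818]
142 (np.float64(216.0), np.float64(184.5)) zmax 0.108 bboxC@.06 [0.4696 0.1308 0.06  ] mean [0.4646 0.1067 0.076 ]
101 (np.float64(233.0), np.float64(186.0)) zmax 0.069 bboxC@.06 [0.5154 0.1108 0.06  ] mean [0.5156 0.1092 0.0611]
101 (np.float64(252.5), np.float64(189.0)) zmax 0.07 bboxC@.06 [0.5659 0.0828 0.06  ] mean [0.5661 0.0828 0.0615]
102 (np.float64(293.0), np.float64(202.5)) zmax 0.069 bboxC@.06 [ 0.6582 -0.0025  0.06  ] mean [ 0.6574 -0.002   0.0609]
(272.6, 164.1) [0.6569 0.0008 0.062 ]
(247.85, 188.6) [0.5656 0.0857 0.062 ]
(240.1, 202.35) [0.516  0.1111 0.062 ]
(238.6, 217.35) [0.4632 0.1144 0.062 ]
(243.85, 172.85) [0.6217 0.1019 0.062 ]
corner [0.7221 0.1735 0.05  ]
corner [ 0.6996 -0.0829  0.05  ]
corner [ 0.4014 -0.0579  0.05  ]
corner [0.4248 0.2006 0.05  ]
```

Call:
step_arm(deltas="-1 -49.5 -19.7 0 0 0 0;-1 -49.5 -19.7 0 0 0 0;-1 -49.5 -19.7 0 0 0 0;-1 -49.5 -19.7 0 0 0 0;-1 -49.5 -19.7 0 0 0 0;-1 -49.5 -19.7 0 0 0 0;-1 -49.5 -19.7 0 0 0 0;-1 -49.5 -19.7 0 0 0 0;-1 -49.5 -19.7 0 0 0 0;-1 -49.5 -19.7 0 0 0 0;-1 -49.5 -19.7 0 0 0 0;-1 -49.5 -19.7 0 0 0 0", newtons=20)

```text
time: 2.95
position: [0.6606, 0.0326, 0.2637]
tcp_rot: [[-0.921, 0.39, 0.0], [0.39, 0.921, 0.0], [-0.0, 0.0, -1.0]]
force: [0.6, 0.1, 0.6]
width: 0.006
```

Call:
step_arm(deltas="-1 0 0 0 0 0 10.3;-1 0 0 0 0 0 10.3;-1 0 0 0 0 0 10.3;-1 0 0 0 0 0 10.3;-1 0 0 0 0 0 10.3;-1 0 0 0 0 0 10.3;-1 0 0 0 0 0 10.4;-1 0 0 0 0 0 0")

```text
time: 3.95
position: [0.6595, 0.034, 0.2636]
tcp_rot: [[0.088, 0.996, -0.0], [0.996, -0.088, 0.0], [-0.0, -0.0, -1.0]]
force: [0.5, 0.5, 0.0]
width: 0.003
```

Call:
step_arm(deltas="-1 0 0 35 0 0 0;-1 0 0 40 0 0 0;-1 0 0 40 0 0 0;-1 0 0 28 0 0 0;-1 0 0 0 0 0 0")

```text
time: 4.58
position: [0.6586, 0.0341, 0.1188]
tcp_rot: [[0.087, 0.996, -0.004], [0.996, -0.087, 0.001], [0.0, -0.004, -1.0]]
force: [0.1, -0.6, 0.3]
width: 0.003
```

```bash
python3 - <<'E'
from h import *
p=arm.capture("side");cv2.imwrite("pics/s1.png",cv2.resize(p["pixels"][90:280,150:370],None,fx=3.5,fy=3,interpolation=cv2.INTER_CUBIC))
E
```

```text
(no output)
```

View pics/s1.png

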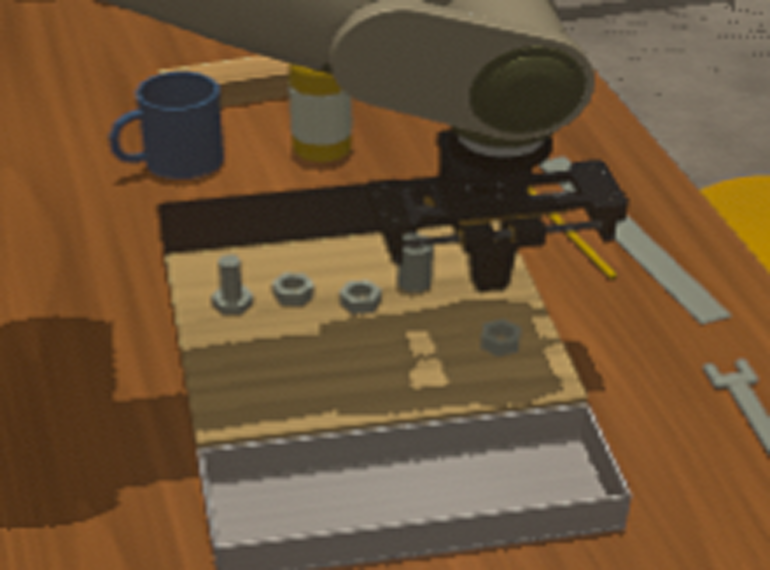

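Call:
step_arm(deltas="-1 0 0 20 0 0 0;-1 0 1 15 0 0 0;-1 0 0 3 0 0 0;-1 0 0 0 0 0 0")

```text
time: 5.12
position: [0.6608, 0.0339, 0.0833]
tcp_rot: [[0.09, 0.996, 0.001], [0.996, -0.09, -0.0], [0.0, 0.001, -1.0]]
force: [0.0, -0.0, -0.1]
width: 0.004
```

Call:
step_arm(deltas="-1 -5 0 0 0 0 0;-1 -7 0 0 0 0 0;-1 -10 0 0 0 0 0;-1 -10 0 0 0 0 0;-1 -10 0 0 0 0 0;-1 -10 0 0 0 0 0;-1 -10 0 0 0 0 0;-1 0 0 0 0 0 0")

```text
time: 6.12
position: [0.6549, -0.0287, 0.0827]
tcp_rot: [[0.091, 0.996, -0.0], [0.996, -0.091, -0.0], [-0.0, -0.0, -1.0]]
force: [-0.2, -0.0, -0.4]
width: 0.006
```

```bash
python3 - <<'E'
from h import *
p=arm.capture("side");cv2.imwrite("pics/s2.png",cv2.resize(p["pixels"][90:280,150:370],None,fx=3.5,fy=3,interpolation=cv2.INTER_CUBIC))
E
```

```text
(no output)
```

View pics/s2.png

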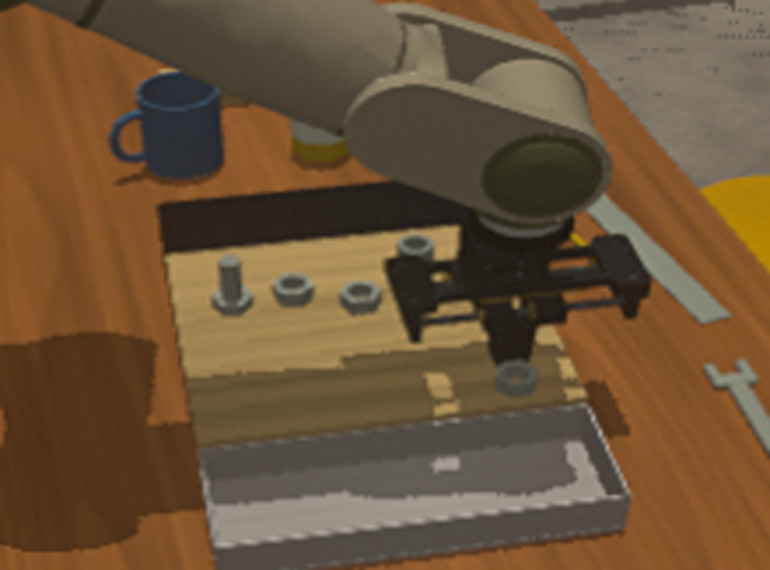

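The nut is flat against the fingertips and moving straight toward the tray, and nothing else has moved. I'll keep pushing.

Call:
step_arm(deltas="-1 -10 0 0 0 0 0;-1 -10 0 0 0 0 0;-1 -10 0 0 0 0 0;-1 -10 0 0 0 0 0;-1 -10 0 0 0 0 0;-1 -10 0 0 0 0 0;-1 -10 0 0 0 0 0;-1 -7 0 0 0 0 0;-1 0 0 0 0 0 0;-1 0 0 0 0 0 0")

```text
time: 7.42
position: [0.648, -0.1043, 0.0827]
tcp_rot: [[0.09, 0.996, -0.0], [0.996, -0.09, 0.0], [0.0, -0.0, -1.0]]
force: [0.5, -0.4, 0.4]
width: 0.011
```

```bash
python3 - <<'E'
from h import *
p=arm.capture("side");cv2.imwrite("pics/s3.png",cv2.resize(p["pixels"][90:280,150:370],None,fx=3.5,fy=3,interpolation=cv2.INTER_CUBIC))
C=cloud(p);s=arm.read_state();d=C-s["position"];R=s["tcp_rot"];L=d@R
ok=(p["range_z"]>0)&(np.abs(L[...,0])<.06)&(C[...,2]>.075)
for lo in range(-110,110,10):
    q=ok&(L[...,1]>lo/1e3)&(L[...,1]<lo/1e3+.01)
    if q.sum(): print(lo,q.sum(),np.sort(C[q][:,2])[:4].round(3))
E
```

```text
-110 304 [0.303 0.304 0.305 0.305]
-100 359 [0.145 0.146 0.148 0.148]
-90 431 [0.123 0.123 0.124 0.124]
-80 376 [0.129 0.135 0.137 0.137]
-70 332 [0.134 0.135 0.135 0.136]
-60 299 [0.134 0.135 0.135 0.136]
-50 498 [0.133 0.135 0.136 0.136]
-40 446 [0.122 0.126 0.129 0.13 ]
-30 398 [0.125 0.126 0.128 0.13 ]
-20 398 [0.075 0.075 0.076 0.076]
-10 311 [0.075 0.076 0.076 0.078]
0 335 [0.076 0.077 0.078 0.078]
10 260 [0.075 0.076 0.077 0.081]
20 194 [0.127 0.129 0.13  0.13 ]
30 134 [0.129 0.134 0.134 0.135]
40 104 [0.133 0.134 0.135 0.135]
50 79 [0.134 0.135 0.136 0.136]
60 108 [0.132 0.133 0.133 0.134]
70 126 [0.123 0.123 0.124 0.125]
80 107 [0.124 0.125 0.126 0.126]
90 22 [0.153 0.158 0.162 0.163]
```

View pics/s3.png

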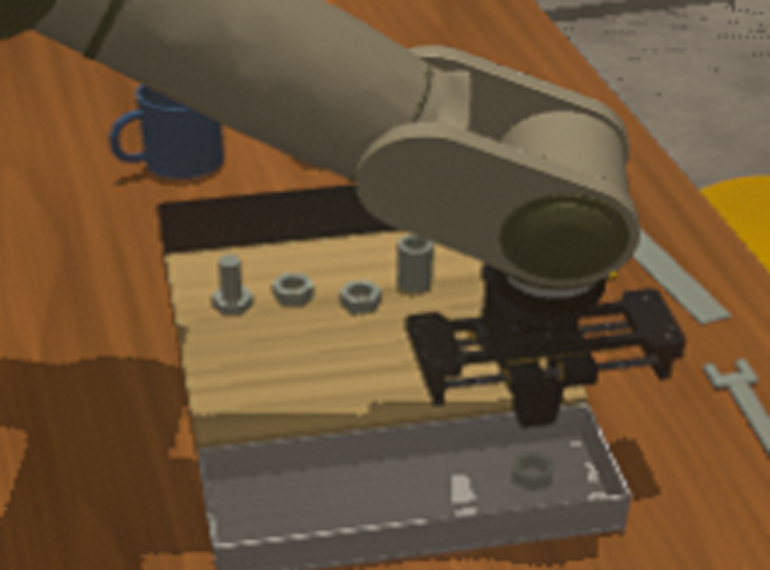

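Nut 1 is in the tray. The body clears the bolt top by about 18 mm. Next is the middle nut.

Call:
step_arm(deltas="-1 0 0 -45 0 0 0;-1 0 0 -45 0 0 0;-1 36 -16.5 -10 0 0 0;-1 36 -16.5 0 0 0 0;-1 36 -16.5 0 0 0 0;-1 36 -16.5 0 0 0 0;-1 36 -16.5 0 0 0 0;-1 36 -16.4 0 0 0 0;-1 0 0 0 0 0 0;-1 0 0 40 0 0 0;-1 0 0 0 0 0 0")

```text
time: 8.85
position: [0.568, 0.1188, 0.1407]
tcp_rot: [[0.091, 0.996, -0.005], [0.996, -0.091, -0.0], [-0.001, -0.005, -1.0]]
force: [-0.6, -0.0, 0.1]
width: 0.007
```

```bash
python3 - <<'E'
from h import *
p=arm.capture("side");cv2.imwrite("pics/s4.png",cv2.resize(p["pixels"][90:280,150:370],None,fx=3.5,fy=3,interpolation=cv2.INTER_CUBIC))
E
```

```text
(no output)
```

View pics/s4.png

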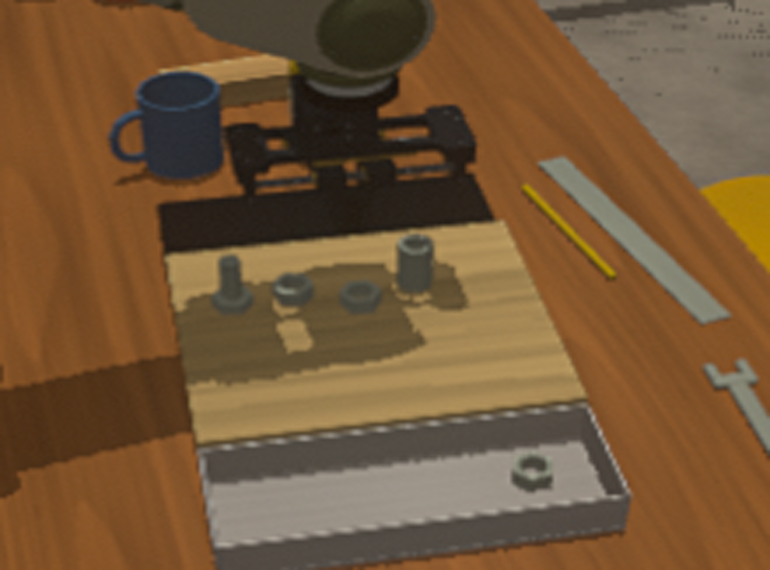

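Call:
step_arm(deltas="-1 0 0 25 0 0 0;-1 0 0 22 0 0 0;-1 0 0 10 0 0 0;-1 0 0 0 0 0 0")

```text
time: 9.4
position: [0.5694, 0.1193, 0.0864]
tcp_rot: [[0.09, 0.996, 0.001], [0.996, -0.09, -0.0], [0.0, 0.001, -1.0]]
force: [-0.3, 0.4, -0.2]
width: 0.005
```

Call:
step_arm(deltas="-1 -5 0 0 0 0 0;-1 -7 0 0 0 0 0;-1 -10 0 0 0 0 0;-1 -10 0 0 0 0 0;-1 -10 0 0 0 0 0;-1 -10 0 0 0 0 0;-1 0 0 0 0 0 0")

```text
time: 10.28
position: [0.5642, 0.0669, 0.0857]
tcp_rot: [[0.091, 0.996, -0.0], [0.996, -0.091, -0.0], [-0.0, -0.0, -1.0]]
force: [0.4, 0.1, -0.5]
width: 0.009
```

```bash
python3 - <<'E'
from h import *
p=arm.capture("side");cv2.imwrite("pics/s5.png",cv2.resize(p["pixels"][90:280,150:370],None,fx=3.5,fy=3,interpolation=cv2.INTER_CUBIC))
E
```

```text
(no output)
```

View pics/s5.png

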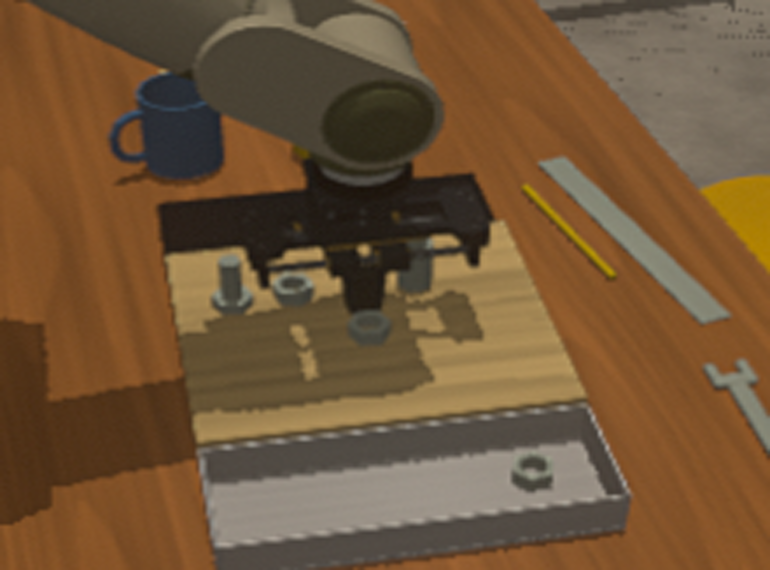

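The middle nut is seated against the fingers. The neighbouring bolt, nut and spacer haven't moved.

Call:
step_arm(deltas="-1 -8 0 1 0 0 0;-1 -10 0 1 0 0 0;-1 -10 0 0 0 0 0;-1 -10 0 0 0 0 0;-1 -10 0 0 0 0 0;-1 -10 0 0 0 0 0;-1 -10 0 0 0 0 0;-1 -10 0 0 0 0 0;-1 -10 0 0 0 0 0;-1 -10 0 0 0 0 0;-1 -10 0 0 0 0 0;-1 -10 0 0 0 0 0")

```text
time: 11.82
position: [0.5537, -0.0505, 0.0838]
tcp_rot: [[0.09, 0.996, 0.0], [0.996, -0.09, -0.0], [0.0, 0.0, -1.0]]
force: [0.1, 0.4, 0.1]
width: 0.006
```

Call:
step_arm(deltas="-1 -10 0 0 0 0 0;-1 -10 0 0 0 0 0;-1 -10 0 0 0 0 0;-1 -10 0 0 0 0 0;-1 -3 0 0 0 0 0;-1 0 0 0 0 0 0;-1 0 0 0 0 0 0")

```text
time: 12.7
position: [0.5498, -0.0924, 0.0837]
tcp_rot: [[0.09, 0.996, -0.0], [0.996, -0.09, 0.0], [0.0, -0.0, -1.0]]
force: [-0.8, -0.7, -0.1]
width: 0.006
```

```bash
python3 - <<'E'
from h import *
p=arm.capture("side");cv2.imwrite("pics/s6.png",cv2.resize(p["pixels"][90:280,150:370],None,fx=3.5,fy=3,interpolation=cv2.INTER_CUBIC))
E
```

```text
(no output)
```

View pics/s6.png

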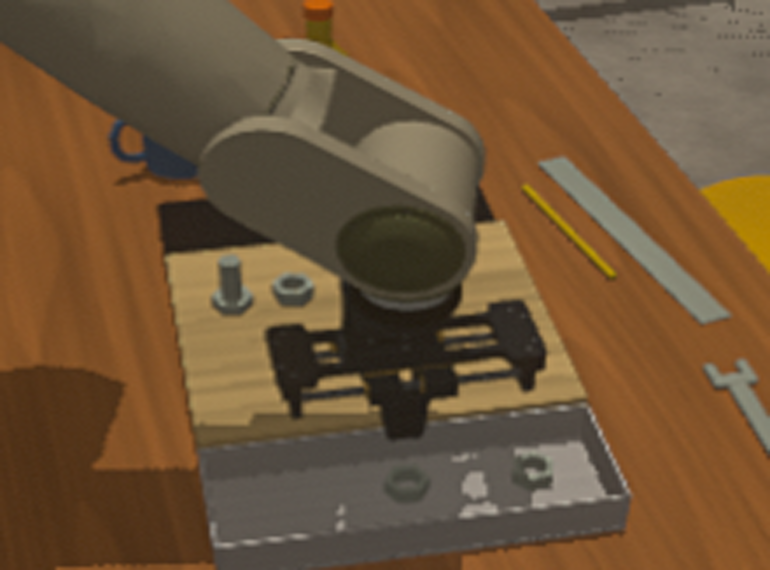

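Call:
step_arm(deltas="-1 0 0 -45 0 0 0;-1 0 0 -45 0 0 0;-1 39 -8.7 -10 0 0 0;-1 39 -8.7 0 0 0 0;-1 39 -8.7 0 0 0 0;-1 39 -8.7 0 0 0 0;-1 39 -8.7 0 0 0 0;-1 39 -8.8 0 0 0 0;-1 0 0 0 0 0 0;-1 0 0 40 0 0 0;-1 0 0 0 0 0 0")

```text
time: 14.12
position: [0.5176, 0.1444, 0.1418]
tcp_rot: [[0.09, 0.996, -0.005], [0.996, -0.09, -0.0], [-0.001, -0.005, -1.0]]
force: [0.5, -0.3, 0.0]
width: 0.004
```

```bash
python3 - <<'E'
from h import *
p=arm.capture("side");cv2.imwrite("pics/s7.png",cv2.resize(p["pixels"][90:280,150:370],None,fx=3.5,fy=3,interpolation=cv2.INTER_CUBIC))
E
python3 m.py
```

```text
top board [561.8  58.8] [481.6 300.7] 84.69 z 0.0487
238 (np.float64(230.0), np.float64(182.0)) zmax 0.411 bboxC@.06 [0.5875 0.1496 0.06  ] mean [0.567  0.121  0.3019]
120 (np.float64(224.0), np.float64(202.5)) zmax 0.447 bboxC@.06 [0.5139 0.1675 0.06  ] mean [0.479  0.1436 0.3442]
137 (np.float64(239.0), np.float64(226.0)) zmax 0.496 bboxC@.06 [0.4333 0.1119 0.06  ] mean [0.4042 0.0971 0.4651]
side board [561.9  57.3] [477.4 301.1] 84.72 z 0.0501
4966 (np.float64(215.5), np.float64(100.0)) zmax 0.517 bboxC@.06 [0.5696 0.6053 0.06  ] mean [0.4785 0.1025 0.3463]
172 (np.float64(268.0), np.float64(177.5)) zmax 0.103 bboxC@.06 [0.6237 0.1199 0.06  ] mean [0.6161 0.0953 0.0815]
155 (np.float64(216.0), np.float64(184.5)) zmax 0.109 bboxC@.06 [0.4696 0.1308 0.06  ] mean [0.4646 0.1069 0.0745]
111 (np.float64(233.5), np.float64(186.0)) zmax 0.07 bboxC@.06 [0.5168 0.1104 0.06  ] mean [0.5161 0.1102 0.0602]
```

View pics/s7.png

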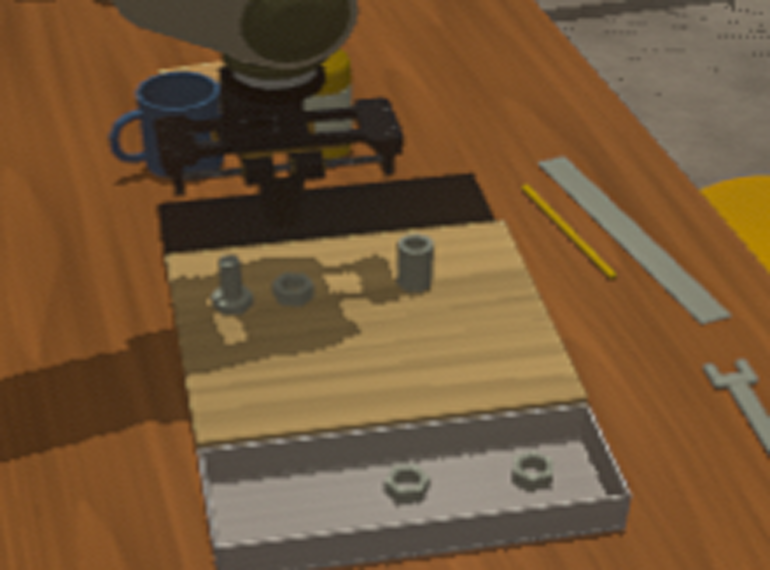

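Call:
step_arm(deltas="-1 2 0 25 0 0 0;-1 0 0 22 0 0 0;-1 0 0 12 0 0 0;-1 0 0 0 0 0 0")

```text
time: 14.78
position: [0.5192, 0.147, 0.085]
tcp_rot: [[0.09, 0.996, 0.0], [0.996, -0.09, -0.0], [-0.0, 0.0, -1.0]]
force: [-0.3, -1.1, 0.6]
width: 0.005
```

Call:
step_arm(deltas="-1 -5 0 0 0 0 0;-1 -7 0 0 0 0 0;-1 -10 0 0 0 0 0;-1 -10 0 0 0 0 0;-1 -10 0 0 0 0 0;-1 -10 0 0 0 0 0;-1 -10 0 0 0 0 0;-1 0 0 0 0 0 0")

```text
time: 15.78
position: [0.5133, 0.0846, 0.0847]
tcp_rot: [[0.091, 0.996, -0.0], [0.996, -0.091, -0.0], [-0.0, -0.0, -1.0]]
force: [0.1, -0.4, 0.7]
width: 0.006
```

```bash
python3 - <<'E'
from h import *
p=arm.capture("side");cv2.imwrite("pics/s8.png",cv2.resize(p["pixels"][90:280,150:370],None,fx=3.5,fy=3,interpolation=cv2.INTER_CUBIC))
E
```

```text
(no output)
```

View pics/s8.png

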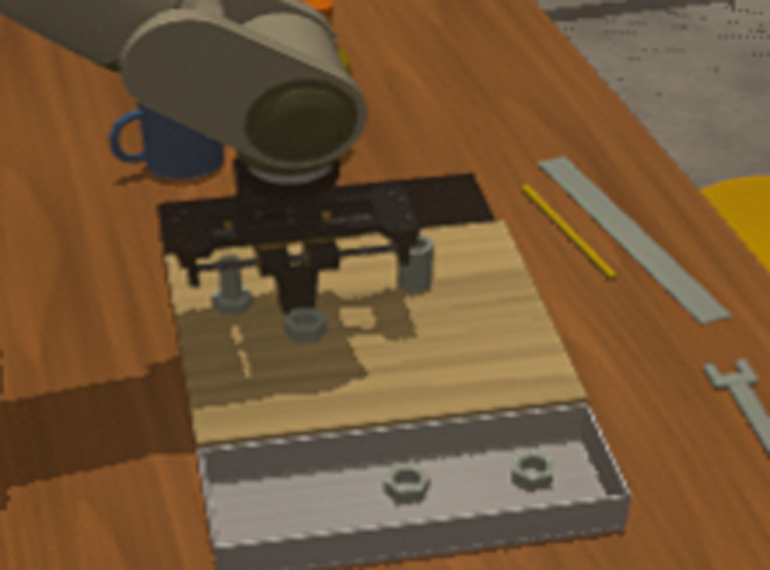

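Call:
step_arm(deltas="-1 -8 0 1 0 0 0;-1 -10 0 0 0 0 0;-1 -10 0 0 0 0 0;-1 -10 0 0 0 0 0;-1 -10 0 0 0 0 0;-1 -10 0 0 0 0 0;-1 -10 0 0 0 0 0;-1 -10 0 0 0 0 0;-1 -10 0 0 0 0 0;-1 -10 0 0 0 0 0;-1 -10 0 0 0 0 0;-1 -10 0 0 0 0 0")

```text
time: 17.32
position: [0.5027, -0.0328, 0.0837]
tcp_rot: [[0.09, 0.996, 0.0], [0.996, -0.09, -0.0], [-0.0, 0.0, -1.0]]
force: [0.6, -0.3, 0.4]
width: 0.005
```

Call:
step_arm(deltas="-1 -10 0 0 0 0 0;-1 -10 0 0 0 0 0;-1 -10 0 0 0 0 0;-1 -10 0 0 0 0 0;-1 -10 0 0 0 0 0;-1 -6 0 0 0 0 0;-1 0 0 0 0 0 0;-1 0 0 0 0 0 0")

```text
time: 18.32
position: [0.4977, -0.0877, 0.0837]
tcp_rot: [[0.09, 0.996, -0.0], [0.996, -0.09, 0.0], [0.0, -0.0, -1.0]]
force: [0.2, -0.6, 0.0]
width: 0.01
```

Call:
step_arm(deltas="-1 0 0 -40 0 0 0;-1 0 0 -50 0 0 0;-1 0 0 -50 0 0 0;-1 0 0 -40 0 0 0;-1 -40 0 0 0 0 0;-1 -40 0 0 0 0 0;-1 -40 0 0 0 0 0;-1 0 0 0 0 0 0")

```text
time: 19.32
position: [0.4866, -0.209, 0.2634]
tcp_rot: [[0.093, 0.996, -0.0], [0.996, -0.093, 0.0], [0.0, -0.0, -1.0]]
force: [0.4, -0.2, 0.5]
width: 0.011
```

```bash
python3 m.py | grep -v board; python3 - <<'E'
from h import *
p=arm.capture("side");cv2.imwrite("pics/s9.png",cv2.resize(p["pixels"][90:280,150:370],None,fx=3.5,fy=3,interpolation=cv2.INTER_CUBIC))
cv2.imwrite("pics/t9.png",arm.capture("top")["pixels"])
E
```

```text
45 (np.float64(244.0), np.float64(173.5)) zmax 0.102 bboxC@.06 [0.6197 0.1013 0.06  ] mean [0.6149 0.1008 0.0857]
47 (np.float64(239.0), np.float64(217.5)) zmax 0.109 bboxC@.06 [0.4629 0.113  0.06  ] mean [0.4616 0.1118 0.0834]
17 (np.float64(269.0), np.float64(169.5)) zmax 0.1 bboxC@.06 [0.6377 0.1551 0.06  ] mean [0.6249 0.116  0.0918]
20 (np.float64(270.0), np.float64(178.5)) zmax 0.091 bboxC@.06 [0.628  0.1139 0.06  ] mean [0.6183 0.089  0.0834]
```

View pics/s9.png

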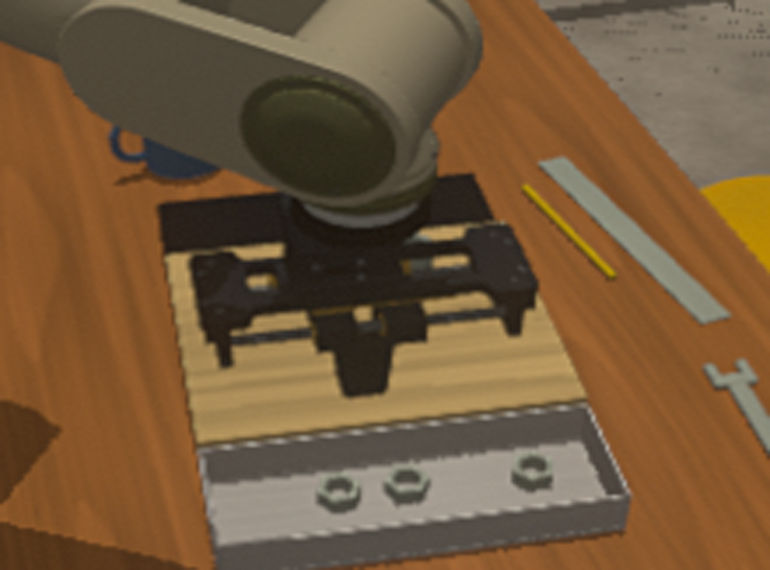

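View pics/t9.png

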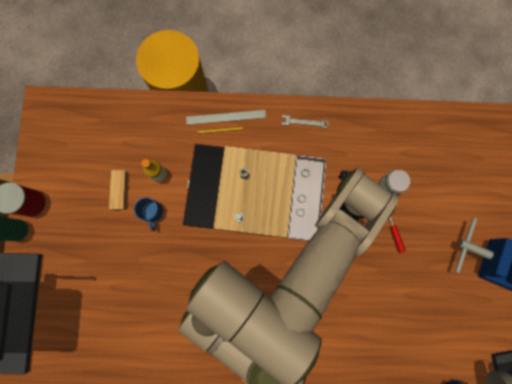

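The final top view shows all three nuts in the tray (column ~304, rows 173–213). The spacer (244,173) and bolt (239,217) stand where they started, and the arm is clear.

```bash
python3 -c "
from bench import arm
print(arm.finish_job())"
```

```text
the job is handed in; nothing more can be done
None
```

All three nuts are in the tray. I pushed them one at a time with the closed fingers, straight along the board's −y direction and over the edge, without picking any up. I handed the job in at about 19.5 s on the robot's clock, well under the 69 s limit.

- **Nuts:** the last pictures from both cameras show all three lying flat on the tray floor.
- **Spacer and bolt:** both still stand on the board. The top camera puts them within about 2 mm of where they started. In the final side view the gripper mostly hid them, so that check rests on the top camera. An earlier side view, taken before the last push, also showed them unmoved.
- **Other things on the bench:** nothing appears moved in the pictures. In the final top view the arm stands close to the paint can and screwdriver and may partly hide them, so I only checked those two by eye. The gripper stayed on the board side of them.
- **Forces:** the wrist force stayed around 1 N in every reading, but I only read it at the end of each move.
- **Network detections:** some of the early nut detections were wrong or about 10 mm off. I used positions from the depth data and the pictures instead.

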